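# Start the turret pivot hole: pin vise upright on the bare barbette

## Task

The grey battleship hull in the foam-lined cradle has two round barbettes, each with a red dot at its centre, and one of them already carries its gun turret. Take the pin vise out of its wooden block and stand the point of its drill bit on the red dot of the bare barbette, the tool upright and pressed down lightly with about 3 newtons, ready to start the turret's pivot hole. Finish while holding it there in the gripper; do not press hard, keep the gripper itself off the model, and leave the turret and everything else on the desk undisturbed.

Things in the scene. Friction and masses are not known exactly. Their poses are not given: they have to be found in the camera images.
- pin_vise: hand drill, loose, about 45 g, at the start upright in the block. 113 mm long; origin at the point of the bit, z along the tool to its top. From the point up: steel bit 2 mm thick to 25 mm, slim brass chuck to 38 mm, then a straight round handle 12 mm thick, aluminium with a blue sleeve, to the flat top at 113 mm. In the block its point is 6 mm and its top 119 mm above the desk.
- block: fixed wooden tool block 60 x 90 x 64 mm high (x, y, z); origin at the centre of its underside. The upright hole in the middle of its top is 13 mm wide and 20 mm deep to a step on which the handle's lower shoulder rests; below that it is 11 mm wide. Lift the tool 65 mm straight up to clear it.
- cradle: plywood hull cradle, fixed, 300 x 96 mm; origin at the centre of its underside on the desk, x towards the ship's bow. The hull rests in it on soft foam: it cannot shift sideways or tip, but under a downward push it sinks straight down about 1.7 mm for each newton (14 mm at most) and rises again.
- hull: grey plastic battleship hull, 380 mm long, 68 mm wide, deck 62 mm above the desk; origin at the keel amidships, x towards the bow, z up. A deckhouse with a bridge and one funnel stands amidships within 45 mm of the middle, at most 102 mm above the desk. The barbettes are 30 mm discs 4 mm high on the deck, 95 mm ahead of and 95 mm behind the middle.
- fore_mark (a point): centre of the fore barbette's top face, 66 mm above the desk: the red dot, 8 mm across (hidden if the turret stands on it). It sinks with the hull.
- aft_mark (a point): centre of the aft barbette's top face, 66 mm above the desk: the red dot, 8 mm across (hidden if the turret stands on it). It sinks with the hull.
- turret: dark grey twin-gun turret, 26 mm across, 14 mm high, its two barrels reaching 41 mm from the centre over the ship's side along its x; loose, 40 g, stands centred on one of the two barbettes (either one). Origin at the centre of its underside.
- fuselage: bystander: tan plastic aircraft fuselage half lying split side down, 225 mm long along x, 42 mm wide, 21 mm high, with a thin tail fin reaching 42 mm to one side; origin under its middle.
- jar: bystander: blue glass jar of spare propellers with a black lid, 40 mm across, 52 mm high; origin at the centre of its underside.
- tweezers: bystander: chrome steel tweezers lying along x, 118 mm long, 9 mm high; origin under the middle.
- etch_bender: bystander: brass photo-etch bending tool, 90 x 56 mm plate with a clamp and a thumb nut, 23 mm high; origin at the centre of its underside.
There are look-alikes about, which are no part of the job. There is more than one size of the block; the job needs the largest.

How it is judged:
On the way:
1. the pin vise is drawn out of its block and carried in the gripper (z of pin_vise in the frame of block above 0.066 m and contact force between pin_vise and block below 0.05 N and contact force between the fingers and pin_vise above 1 N), for 0.2 s.
At the end, for the whole second after the job is handed in: The gripper holds the pin vise at rest, upright within 0.10 rad, its point within 4.5 mm of the dot's centre on the bare barbette, pressing on the hull with 1 to 6 N, touching neither block nor turret; turret within 10 mm of its barbette's centre, bystanders within 20 mm of their start (((horizontal distance between turret and aft_mark below 0.01 m and horizontal distance between pin_vise and fore_mark below 0.0045 m and z of pin_vise in the frame of fore_mark between -0.003 and 0.003 m) or (horizontal distance between turret and fore_mark below 0.01 m and horizontal distance between pin_vise and aft_mark below 0.0045 m and z of pin_vise in the frame of aft_mark between -0.003 and 0.003 m)) and angle between pin_vise's own z axis and vertical below 0.1 rad and contact force between pin_vise and hull between 1 and 6 N and contact force between the fingers and pin_vise above 1 N and contact force between pin_vise and block below 0.05 N and contact force between pin_vise and turret below 0.05 N and linear speed of pin_vise below 0.02 m/s and angle between turret's own z axis and vertical below 0.15 rad and distance of each of fuselage, jar, tweezers, etch_bender from where it was at the start of the episode below 0.02 m); the arm keeps its last pose, push and grip.
It fails at once if the drill is pressed on the model with more than 15 N (contact force between pin_vise and hull above 15 N).
It fails at once if the gripper or arm pushes on the hull or turret (contact force between any of the fingers, the arm and hull above 2 N or contact force between any of the fingers, the arm and turret above 2 N).
It fails at once if the turret is pushed off its barbette or tipped ((horizontal distance between turret and fore_mark above 0.01 m and horizontal distance between turret and aft_mark above 0.01 m) or angle between turret's own z axis and vertical above 0.3 rad).
It fails at once if a bystander (fuselage half, jar, tweezers or bending tool) is knocked more than 20 mm away (distance of any of fuselage, jar, tweezers, etch_bender from where it was at the start of the episode above 0.02 m).
It also fails if it takes over 35 s, if anything falls off the work surface, if the arm or the gripper's body presses on something with over 40 N, if the wrist force passes 120 N, or if a joint passes its speed limit or range.

## Robot

A 6-joint arm with a two-finger parallel gripper is mounted at the origin on the work surface. World frame = base frame: x ahead of the robot, y to its left, z up, the work surface at z = 0. Lengths are in m, angles in rad, forces in N, time in s.
With the tool pointing down it reaches from about 0.25 to 0.725 m from the base axis. Payload 4 kg.
Tool frame: the origin (TCP) lies at the very end of the fingers, on their centre line; the grasp point (between the pads) lies 19 mm behind it (bot.pinch_z is the distance from the TCP to the grasp point, in m); z points along the fingers, x is the direction in which the jaws open and shut, and the axes are right-handed (so a half turn about z gives the same grasp; the last joint's range is limited). The gripper opens to 85 mm and grips with 20 to 120 N. Pads are 22 mm wide; open, the fingers measure 114 mm over their backs; the gripper's body (76 mm by 85 mm) begins 54 mm behind the grasp point. The pads swing forward as they close: fully open they stand 13 mm farther back than shut.
Start: joints at [-1.134, 0.241, 0.005, 1.335, 0, 1.571], TCP at [0.212, -0.453, 0.202] pointing down, gripper open.
Joint ranges: [-2.72, 2.72], [-1.05, 1.87], [-1.09, 1.28], [-1.99, 2.15], [-1.42, 1.44], [-3.14, 3.14]. Speed limits (rad/s): [2.79, 2.79, 3.14, 3.14, 3.14, 3.14].

## Interface

Orientations are given as a unit quaternion [x, y, z, w].
In Python, from workcell import bot gives the robot as it stands. The module is installed in compiled form; this text tells all that it offers.
- The arm moves only by the shell command python3 -m inch 'ROWS'. ROWS is JSON, a list of rows, each a list of 7 numbers: the shift along the tool's x, y, z scaled (see below), then the turn, a rotation vector about the tool's x, y, z scaled (see below), then the gripper command: -1 is fully open, 1 is shut, values between are in proportion. In form: [[x, y, z, wx, wy, wz, gripper], ...]. A call has exactly 8 rows; each row shifts and turns the commanded pose from where the row before left it, along the tool's axes as they then stand; what a row does not reach is not made up. The controller multiplies each number of a shift by 2.5 cm and each number of a turn by 180 degrees. A row lasts 1/10 s, in which the tool goes at most 50 mm and 8.59 degrees, less where a joint would pass 70% of its speed; a pose out of reach is approached as far as the arm can. A call with a number of a shift or a turn outside -1 to 1 is refused whole. A call with a gripper value outside its range is refused whole. The fingers move at their own pace and stop on an object; the grip force is fixed at half the most. Time passes only in rows, so rows that do not move let the fingers close, or fill a call up. It gives the time, the measured TCP pose, the force and the opening at its end, in the units of the state.
- bot.get_obs(): the state, without advancing time (a new reading comes with each control period).
- bot.camera(name): name is "scene" or "side" or "wrist"; returns (picture, depth): 420x560x3 uint8, blue, green, red; 420x560 float32, m along the optical axis (not along the pixel's ray), 0 where there is no reading.
- bot.get_calibration(name): a dict with "vfov" (degrees; the focal length in pixels is half the picture's height over the tangent of half this angle, whatever the lens; pixels are square), "cx", "cy" (the principal point, pixels), "R" (3x3) and "t" (3): a world point X has camera coordinates R X + t. Camera axes: x right, y down, z forward; pixel columns grow to the right and rows downward; lengths in m; the calibration is good to about 2 mm. A picture is of the moment at which its call begins: read the wrist's pose just before it. get_calibration takes no time and is no camera call; for the wrist camera it gives the pose at the moment of the call.
- bot.job_done(): hands the job in, once; it reports no verdict.
The state is a dict: "clock": time; "joint_pos": joint angles; "joint_vel": joint speeds; "tau": joint torques, N m; "eef_pos": TCP position; "tool_rot": TCP orientation; "ft_force": force on the tool from outside, world axes, zero at the start; "ft_torque": the same for the moment, N m; "grip_width": finger opening in m.
Only numpy, scipy, OpenCV 4.12 (cv2) and the standard library are available. Lean on these libraries where they do the work, as an engineer would, in place of code of your own. Each camera call takes 0.05 s, during which the arm holds its last target.

## Working session

There is one attempt and no reset: what is moved stays moved. The work goes in short steps, Python scripts to look and compute and a shell command to move; the robot and the scene stay as the last step left them, time stands still between calls to the robot, and variables do not carry over. Pictures are saved under pics/ and viewed, and the job is handed in when it is done.

```bash
mkdir -p pics
cat > h.py <<'E'
import numpy as np, cv2
from workcell import bot
def K(n):
    c=bot.get_calibration(n); f=210/np.tan(np.radians(c['vfov'])/2); return c,f
def pt(c,f,u,v,d):
    p=np.array([(u-c['cx'])/f*d,(v-c['cy'])/f*d,d]); return np.array(c['R']).T@(p-np.array(c['t']))
def cloud(c,f,D):
    v,u=np.mgrid[:D.shape[0],:D.shape[1]]
    P=np.stack([(u-c['cx'])/f*D,(v-c['cy'])/f*D,D],-1)
    return (P-np.array(c['t']))@np.array(c['R'])
E
python3 - <<'E'
from h import *
for n in ['scene','side','wrist']:
    c,f=K(n); p,d=bot.camera(n); cv2.imwrite(f'pics/{n}0.png',p); np.save(f'{n}0.npy',d)
    C=cloud(c,f,d); np.save(f'{n}0c.npy',C); print(n,c,f)
print(bot.get_obs(), bot.pinch_z)
E
```

```text
scene {'vfov': 48.53221070612843, 'cx': 276.65552940435583, 'cy': 213.5281224524224, 'R': array([[-0.12188073,  0.99251108, -0.00817634],
       [ 0.65804315,  0.07463541, -0.74927216],
       [-0.74305068, -0.09670222, -0.66221173]]), 't': array([ 0.12875893, -0.32026658,  1.70323494])} 465.8330044505402
side {'vfov': 57.420990155291335, 'cx': 280.2739082143077, 'cy': 208.78142978853776, 'R': array([[-0.89822282, -0.43927719, -0.01520892],
       [-0.23848456,  0.5161291 , -0.82263958],
       [ 0.36921657, -0.73528655, -0.56835976]]), 't': array([0.47373798, 0.21764446, 0.9978486 ])} 383.40610355117514
wrist {'vfov': 70.7775730664837, 'cx': 279.03264991176064, 'cy': 206.27792416617012, 'R': array([[ 0.42333787, -0.9059698 , -0.00194345],
       [-0.86459297, -0.40464251,  0.29789838],
       [-0.27067333, -0.12443137, -0.95459561]]), 't': array([-0.49867658, -0.03828308,  0.37875571])} 295.6212181000761
{'clock': 0.15, 'joint_pos': array([-1.13400817e+00,  2.41244449e-01,  4.03336742e-03,  1.33521257e+00,
        7.32432987e-06,  1.57079000e+00]), 'joint_vel': array([ 0.00048713, -0.00182639,  0.00526466, -0.00013274, -0.00039026,
       -0.00112753]), 'tau': array([-8.93147226e-04, -3.72634327e+01,  2.52638894e+01,  1.23596663e-02,
       -8.45566092e-05, -1.96197840e-05]), 'eef_pos': array([ 0.21129254, -0.45257379,  0.20101513]), 'tool_rot': array([ 8.43515306e-01, -5.37104521e-01, -6.84365801e-04, -4.40114450e-04]), 'ft_force': array([-0.2631466 ,  0.22011622, -0.45533485]), 'ft_torque': array([-0.00547874, -0.00013607, -0.05323617]), 'grip_width': 0.08554727023191513} 0.0187
```

View pics/scene0.png

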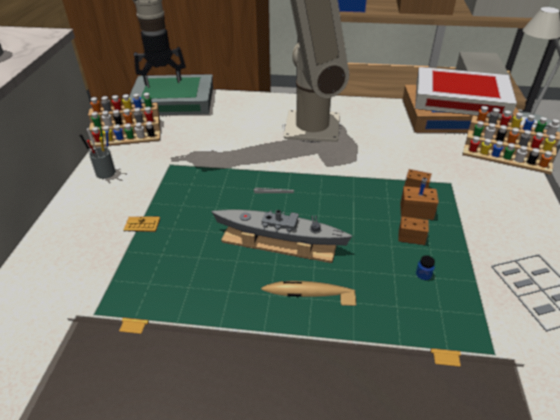

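View pics/side0.png

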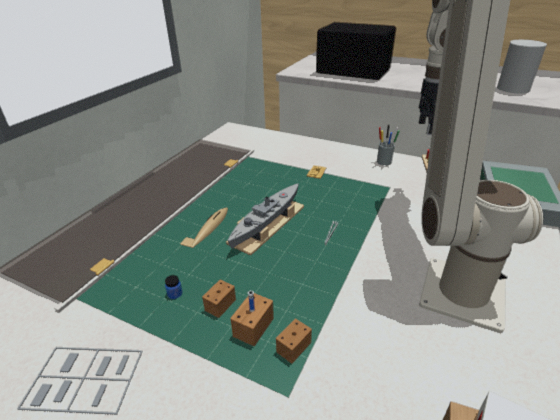

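View pics/wrist0.png

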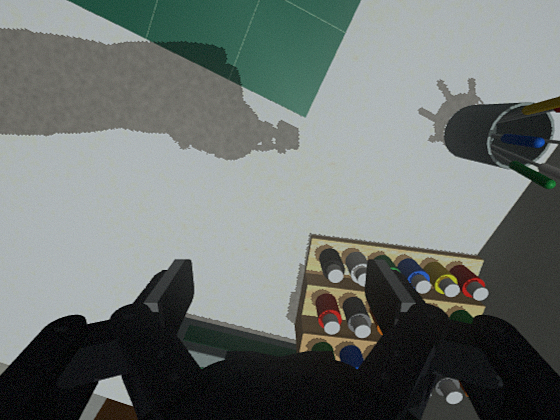

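Run:
```python
from h import *
p=cv2.imread('pics/scene0.png'); q=cv2.resize(p[160:310,200:460],None,fx=3,fy=3,interpolation=2); cv2.imwrite('pics/scene0z.png',q)
p=cv2.imread('pics/side0.png'); q=cv2.resize(p[170:370,160:360],None,fx=3,fy=3,interpolation=2); cv2.imwrite('pics/side0z.png',q)
for n,r in [('scene',[(245,216),(316,226),(422,180),(421,192),(349,239),(214,214),(416,230),(418,176),(427,265),(310,290),(275,190),(142,224)]),('side',[(281,195),(263,208),(251,294),(252,312),(232,238),(298,188),(218,290),(294,335)])]:
    C=np.load(n+'0c.npy')
    for u,v in r: print(n,u,v,C[v,u].round(4))
```

```text
scene 245 216 [ 0.5863 -0.142   0.0646]
scene 316 226 [0.6215 0.0479 0.0808]
scene 422 180 [0.4416 0.3241 0.1144]
scene 421 192 [0.4458 0.3283 0.0763]
scene 349 239 [0.629  0.1339 0.0516]
scene 214 214 [ 0.5791 -0.2286  0.0567]
scene 416 230 [0.5728 0.3074 0.0488]
scene 418 176 [0.3363 0.3361 0.0505]
scene 427 265 [0.6972 0.3205 0.0516]
scene 310 290 [0.7747 0.0459 0.0134]
scene 275 190 [ 0.3934 -0.0865  0.0049]
scene 142 224 [ 0.5899 -0.4363  0.0082]
side 281 195 [ 0.5898 -0.1353  0.0645]
side 263 208 [ 0.5945 -0.0187  0.0834]
side 251 294 [0.4342 0.3333 0.1194]
side 252 312 [0.4341 0.3356 0.0627]
side 232 238 [0.6202 0.1239 0.0605]
side 298 188 [0.109  0.8295 0.7534]
side 218 290 [0.5516 0.3011 0.0482]
side 294 335 [0.3302 0.3324 0.0351]
```

View pics/scene0z.png

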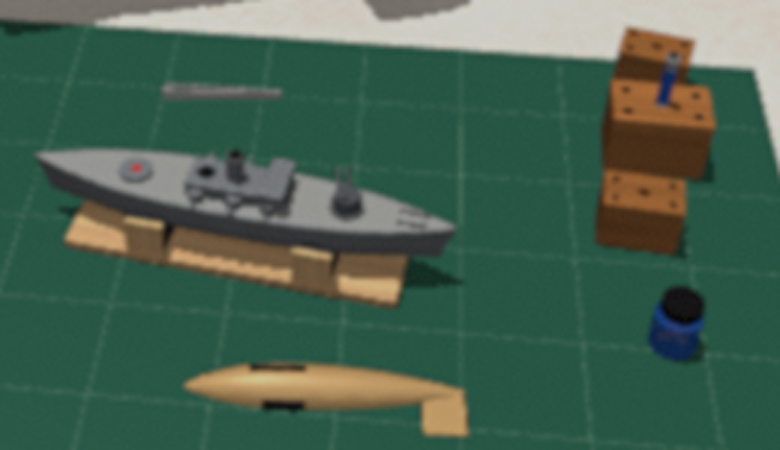

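View pics/side0z.png

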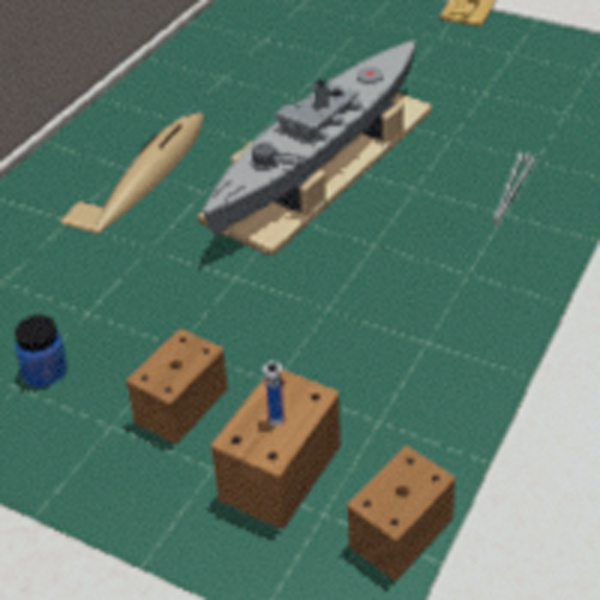

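```bash
python3 -m inch '[[0,0,-0.25,0,0,-0.0451,-1],[0,0,-0.25,0,0,-0.0451,-1],[0,0,-0.25,0,0,-0.0451,-1],[0,0,-0.25,0,0,-0.0451,-1],[0,0,-0.25,0,0,-0.0451,-1],[0,0,-0.25,0,0,-0.0451,-1],[0,0,-0.25,0,0,-0.0451,-1],[0,0,-0.25,0,0,-0.0451,-1]]'
python3 - <<'E'
from h import *
C=np.load('side0c.npy'); p=cv2.imread('pics/side0.png').astype(int)
b,g,r=p[...,0],p[...,1],p[...,2]
X,Y,Z=C[...,0],C[...,1],C[...,2]
for n in ['side','scene']:
    C=np.load(n+'0c.npy'); p=cv2.imread(f'pics/{n}0.png').astype(int); b,g,r=p[...,0],p[...,1],p[...,2]
    X,Y,Z=C[...,0],C[...,1],C[...,2]
    m=(r>g+40)&(r>b+40)&(X>.5)&(X<.68)&(Y<.0)&(Y>-.25)&(Z>.05); print(n,'red',m.sum(),C[m].mean(0))
    m=(abs(X-.436)<.04)&(abs(Y-.33)<.04)&(Z>.07)&(Z<.13); print('vise',m.sum(),np.median(C[m],0), C[m&(Z>.112)].mean(0))
    m=(abs(X-.44)<.06)&(abs(Y-.33)<.08)&(abs(Z-.064)<.004); print('top',np.percentile(C[m],[2,50,98],axis=0), C[m].mean(0))
E
```

```text
clock: 0.95
eef_pos: [0.2114, -0.4528, 0.2516]
tool_rot: [1.0, 0.003, -0.0, -0.0]
ft_force: [0.1, -0.0, -0.4]
grip_width: 0.0855
side red 2 [ 0.58601998 -0.14284024  0.06515235]
vise 96 [0.43576931 0.33223164 0.10016876] [0.43751753 0.33018571 0.11738405]
top [[0.40857279 0.28511501 0.06075229]
 [0.43371959 0.3367242  0.06349633]
 [0.46749299 0.3731807  0.06608987]] [0.43576721 0.3335681  0.0634933 ]
scene red 6 [ 0.58675508 -0.14180102  0.06676631]
vise 77 [0.4440007  0.32673037 0.09997225] [0.4417639  0.32826463 0.11739465]
top [[0.41044823 0.28492969 0.06044991]
 [0.44531783 0.32575617 0.06431804]
 [0.47083003 0.3718063  0.06747192]] [0.44403134 0.32810893 0.06412656]
```

```bash
python3 -m inch '[[0.28,-0.98,0,0,0,0,-1],[0.28,-0.98,0,0,0,0,-1],[0.28,-0.98,0,0,0,0,-1],[0.28,-0.98,0,0,0,0,-1],[0.28,-0.98,0,0,0,0,-1],[0.28,-0.98,0,0,0,0,-1],[0.28,-0.98,0,0,0,0,-1],[0.28,-0.98,0,0,0,0,-1]]'
python3 -m inch '[[0.28,-0.98,0,0,0,0,-1],[0.28,-0.98,0,0,0,0,-1],[0.28,-0.98,0,0,0,0,-1],[0.28,-0.98,0,0,0,0,-1],[0.28,-0.98,0,0,0,0,-1],[0.28,-0.98,0,0,0,0,-1],[0.28,-0.98,0,0,0,0,-1],[0.28,-0.98,0,0,0,0,-1]]'
python3 -m inch '[[0.28,-0.98,0,0,0,0,-1],[0.28,-0.98,0,0,0,0,-1],[0.28,-0.98,0,0,0,0,-1],[0.28,-0.98,0,0,0,0,-1],[0.28,-0.98,0,0,0,0,-1],[0.28,-0.98,0,0,0,0,-1],[0.28,-0.98,0,0,0,0,-1],[0.28,-0.98,0,0,0,0,-1]]'
python3 -m inch '[[0.28,-0.98,0,0,0,0,-1],[0.28,-0.98,0,0,0,0,-1],[0.28,-0.98,0,0,0,0,-1],[0.28,-0.98,0,0,0,0,-1],[0.28,-0.98,0,0,0,0,-1],[0.28,-0.98,0,0,0,0,-1],[0.28,-0.98,0,0,0,0,-1],[0,0,0,0,0,0,-1]]'
python3 - <<'E'
from h import *
print(bot.get_obs()['eef_pos'],bot.get_obs()['joint_pos'])
c,f=K('wrist'); p,d=bot.camera('wrist'); cv2.imwrite('pics/w1.png',p); np.save('w1c.npy',cloud(c,f,d))
E
```

```text
clock: 1.75
eef_pos: [0.2676, -0.2559, 0.2515]
tool_rot: [1.0, -0.0, -0.0, -0.0]
ft_force: [0.9, 0.0, -0.4]
grip_width: 0.0855
clock: 2.55
eef_pos: [0.3236, -0.0601, 0.2516]
tool_rot: [1.0, -0.0, -0.0, 0.0]
ft_force: [0.3, 0.2, 0.2]
grip_width: 0.0857
clock: 3.35
eef_pos: [0.3797, 0.1359, 0.2515]
tool_rot: [1.0, -0.0, -0.0, 0.0]
ft_force: [0.7, -0.4, -0.3]
grip_width: 0.0857
clock: 4.15
eef_pos: [0.4292, 0.3087, 0.2505]
tool_rot: [1.0, 0.001, -0.0, -0.0]
ft_force: [0.9, -0.5, -0.3]
grip_width: 0.0857
[0.42921452 0.30872864 0.25050026] [6.23197432e-01 2.84796330e-01 1.89883292e-01 1.47653015e+00
 5.65399228e-04 2.19178990e+00]
```

View pics/w1.png

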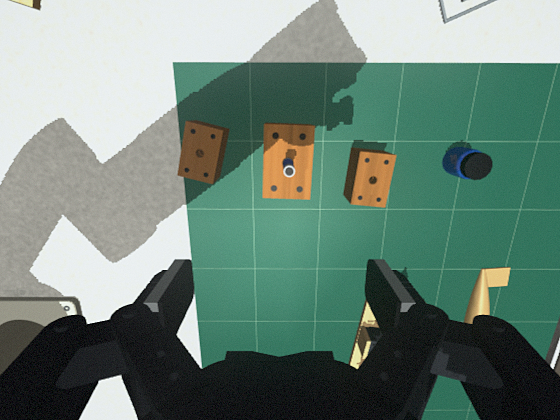

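Run:
```python
from h import *
C=np.load('w1c.npy');X,Y,Z=C[...,0],C[...,1],C[...,2]
m=(Z>.112)&(Z<.125)&(abs(X-.436)<.03)&(abs(Y-.33)<.04); v,u=np.nonzero(m); print(m.sum(),u.mean(),v.mean(),C[m].mean(0))
m=(Z>.07)&(Z<.112)&(abs(X-.436)<.03)&(abs(Y-.33)<.04);print(m.sum(),C[m].mean(0))
m=(abs(Z-.064)<.004)&(abs(X-.436)<.06)&(abs(Y-.33)<.07);v,u=np.nonzero(m); r=cv2.minAreaRect(C[m][:,:2].astype(np.float32)); print(r)
# ray at z=.119
c,f=K('wrist'); R=np.array(c['R']);t=np.array(c['t']); o=-R.T@t; 
d=R.T@np.array([(289-c['cx'])/f,(170.5-c['cy'])/f,1]); print(o+d*(.119-o[2])/d[2])
print(bot.get_obs()['eef_pos'])
p=cv2.imread('pics/w1.png'); cv2.imwrite('pics/w1z.png',cv2.resize(p[110:220,230:350],None,fx=5,fy=5,interpolation=2))
```

```text
116 289.37068965517244 170.29310344827587 [0.43993462 0.32963269 0.11790936]
58 [0.43937563 0.33410602 0.09251451]
((0.44007959961891174, 0.3291085958480835), (0.09015796333551407, 0.05999524146318436), 88.1699447631836)
[0.43898461 0.32793553 0.119     ]
[0.4287203  0.3072095  0.25066167]
```

View pics/w1z.png

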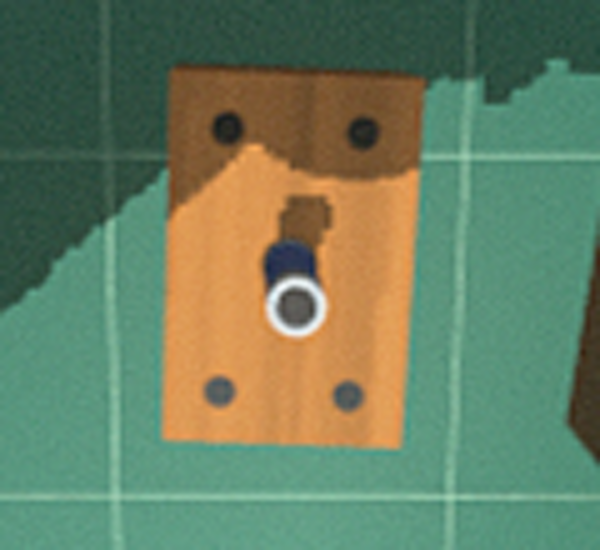

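```bash
python3 -m inch '[[0.225,-0.44,0.4,0,0,0,-1],[0.225,-0.44,0.8,0,0,0,-1],[0,0,0.9,0,0,0,-1],[0,0,0.9,0,0,0,-1],[0,0,0.9,0,0,0,-1],[0,0,0.5,0,0,0,-1],[0,0,0,0,0,0,-1],[0,0,0,0,0,0,-1]]'
python3 - <<'E'
from h import *
e=bot.get_obs()['eef_pos'];print(e)
c,f=K('wrist'); p,d=bot.camera('wrist'); C=cloud(c,f,d); cv2.imwrite('pics/w2.png',p); np.save('w2c.npy',C)
X,Y,Z=C[...,0],C[...,1],C[...,2]
m=(Z>.114)&(Z<.123)&(abs(X-.44)<.02)&(abs(Y-.33)<.03); v,u=np.nonzero(m); print(m.sum(),u.mean(),v.mean(),C[m].mean(0),C[m].min(0),C[m].max(0))
E
```

```text
clock: 5.0
eef_pos: [0.4405, 0.3283, 0.1421]
tool_rot: [1.0, -0.0, 0.0, -0.0]
ft_force: [0.5, -0.1, 0.9]
grip_width: 0.0855
[0.44046114 0.32829503 0.1421247 ]
239 277.94142259414224 225.07112970711296 [0.43990028 0.32996525 0.11783649] [0.43421308 0.32333151 0.11413918] [0.44562927 0.3354682  0.1198445 ]
```

View pics/w2.png

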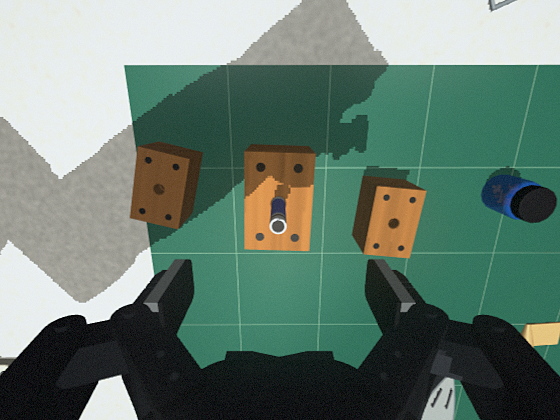

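```bash
python3 -m inch '[[-0.02,-0.05,0.4,0,0,0,-1],[0,0,0.7,0,0,0,-1],[0,0,0.7,0,0,0,-1],[0,0,0.5,0,0,0,-1],[0,0,0.2,0,0,0,-1],[0,0,0,0,0,0,-1],[0,0,0,0,0,0,-1],[0,0,0,0,0,0,1]]'
python3 -m inch '[[0,0,0,0,0,0,1],[0,0,0,0,0,0,1],[0,0,0,0,0,0,1],[0,0,0,0,0,0,1],[0,0,0,0,0,0,1],[0,0,0,0,0,0,1],[0,0,0,0,0,0,1],[0,0,0,0,0,0,1]]'
python3 - <<'E'
from h import *
o=bot.get_obs();print(o['eef_pos'],o['ft_force'],o['ft_torque'],o['grip_width'])
p,d=bot.camera('wrist'); cv2.imwrite('pics/w3.png',p)
E
```

```text
clock: 5.85
eef_pos: [0.4403, 0.3301, 0.0801]
tool_rot: [1.0, -0.0, 0.001, -0.001]
ft_force: [0.1, -0.4, -0.1]
grip_width: 0.0734
clock: 6.65
eef_pos: [0.4398, 0.3297, 0.0794]
tool_rot: [1.0, -0.0, 0.0, -0.0]
ft_force: [-0.9, 0.2, 1.6]
grip_width: 0.0085
[0.43979214 0.32970758 0.07944043] [-0.91297835  0.22731402  1.56731235] [-4.49440196e-05  1.15049763e-01 -4.64017668e-02] 0.008547739219681761
```

View pics/w3.png

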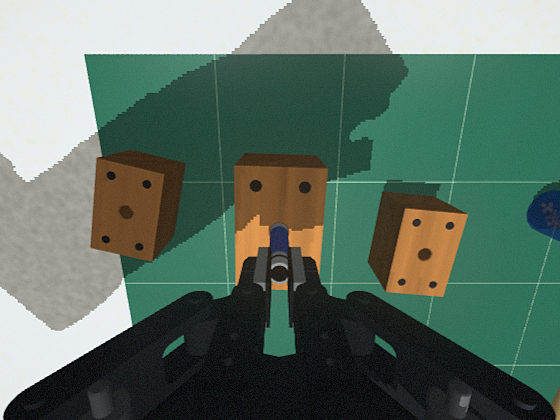

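```bash
python3 -m inch '[[0,0,-0.1,0,0,0,1],[0,0,-0.3,0,0,0,1],[0,0,-0.5,0,0,0,1],[0,0,-0.6,0,0,0,1],[0,0,-0.6,0,0,0,1],[0,0,-0.6,0,0,0,1],[0,0,-0.5,0,0,0,1],[0,0,-0.2,0,0,0,1]]'
python3 - <<'E'
from h import *
o=bot.get_obs();print(o['eef_pos'],o['ft_force'],o['ft_torque'],o['grip_width'])
for n in ['wrist','side','scene']:
    p,d=bot.camera(n); c,f=K(n); np.save(f'{n}4c.npy',cloud(c,f,d)); cv2.imwrite(f'pics/{n}4.png',p)
    if n=='side': cv2.imwrite('pics/side4z.png',cv2.resize(p[180:360,160:360],None,fx=4,fy=3.3,interpolation=2)[:600])
    if n=='scene': cv2.imwrite('pics/scene4z.png',cv2.resize(p[110:260,350:500],None,fx=4,fy=4,interpolation=2))
E
```

```text
clock: 7.5
eef_pos: [0.4404, 0.3302, 0.1664]
tool_rot: [1.0, -0.0, 0.001, -0.001]
ft_force: [0.6, 0.0, -0.1]
grip_width: 0.0085
[0.44043329 0.33016634 0.16643202] [ 0.63080534  0.0043346  -0.11542883] [-0.01512821 -0.00455187  0.0138184 ] 0.00846684389853671
```

View pics/wrist4.png

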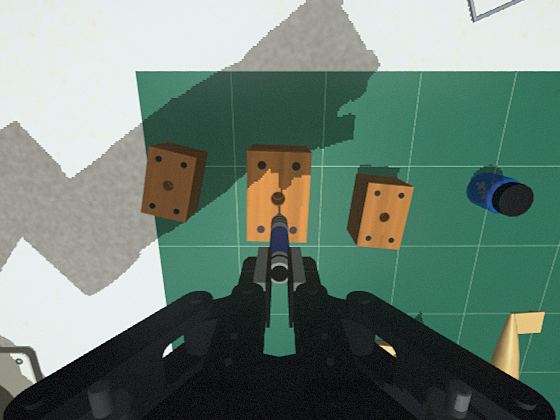

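View pics/side4z.png

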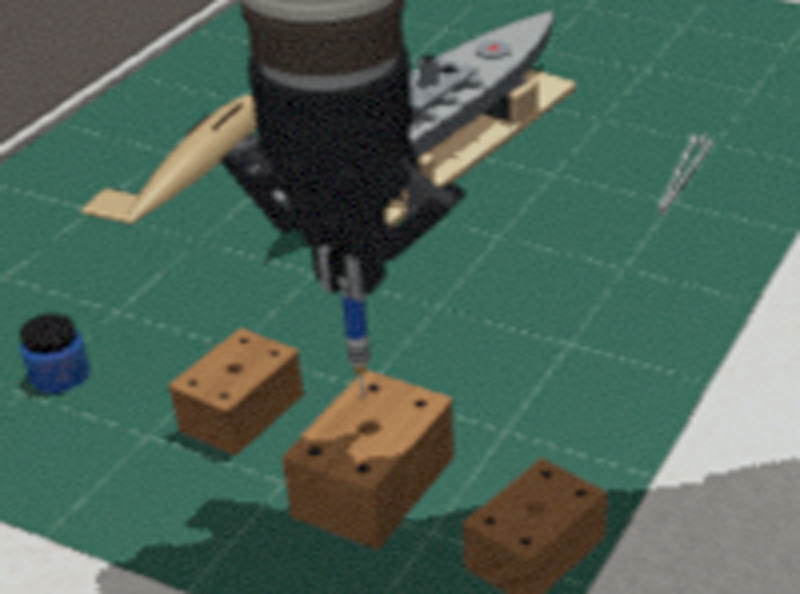

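View pics/scene4z.png

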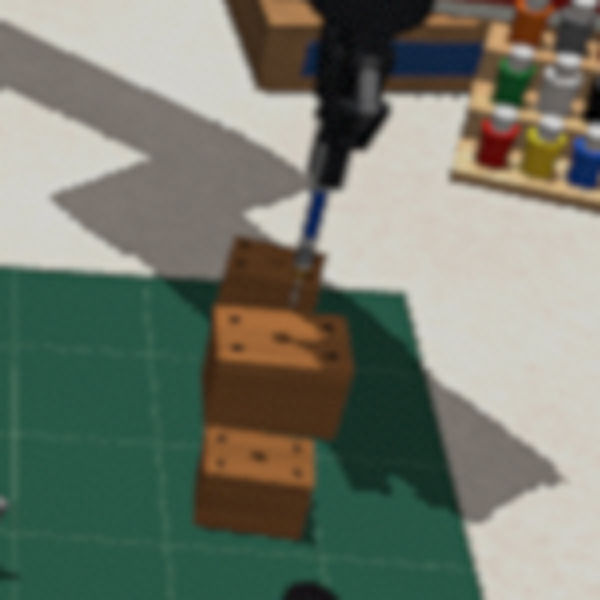

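```bash
cat >> h.py <<'E'
def proj(c,f,X):
    q=np.array(c['R'])@np.array(X)+np.array(c['t']); return f*q[0]/q[2]+c['cx'], f*q[1]/q[2]+c['cy']
def ov(n,p,xy,zt,box,fx,out):
    c,f=K(n); P=[np.array(proj(c,f,(*xy,zt+h))) for h in (0,.025,.038,.075)]
    q=cv2.resize(p[box[1]:box[3],box[0]:box[2]],None,fx=fx,fy=fx,interpolation=2)
    for a in P:
        w=((a-np.array(box[:2])+.5)*fx).astype(int); cv2.circle(q,tuple(int(i) for i in w),3,(0,0,255),1)
    cv2.imwrite(out,q); print(n,[a.round(1) for a in P])
E
python3 - <<'E'
from h import *
xy=(.4399,.3297)
ims=[]
for n,b in [('side',(220,230,280,320)),('scene',(400,140,460,200)),('wrist',(240,180,320,300))]:
    p=cv2.imread(f'pics/{n}4.png'); ov(n,p,xy,.0934,b,5 if n=='wrist' else 6,f'pics/{n}4o.png'); ims.append(cv2.imread(f'pics/{n}4o.png'))
H=600; ims=[cv2.copyMakeBorder(i,0,H-i.shape[0],0,0,0) for i in ims]
o=np.hstack(ims); cv2.imwrite('pics/o4.png',cv2.resize(o,None,fx=800/o.shape[1],fy=800/o.shape[1]) if o.shape[1]>800 else o)
E
```

```text
side [array([250.3, 300.1]), array([249.6, 292.4]), array([249.3, 288.3]), array([248.2, 276.1])]
scene [array([422.5, 185.9]), array([424.3, 178.6]), array([425.3, 174.8]), array([428.2, 163.5])]
wrist [array([279. , 207.3]), array([279., 217.]), array([279. , 222.9]), array([279. , 243.9])]
```

View pics/o4.png

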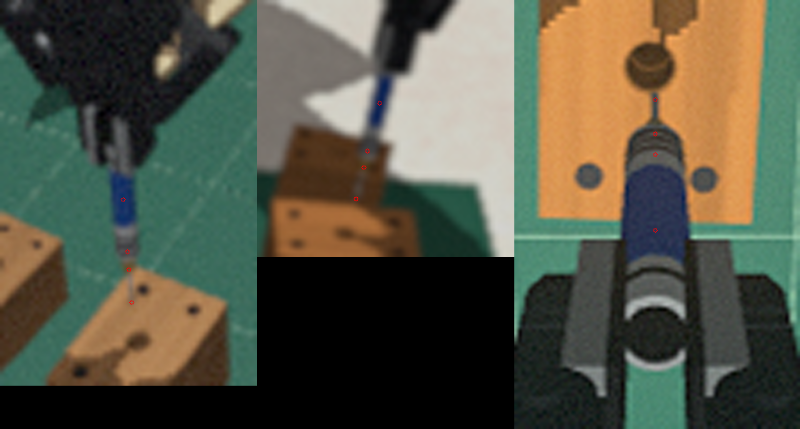

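```bash
python3 -m inch '[[0.13,0.42,-0.4,0,0,0,1],[0.26,0.84,-0.4,0,0,0,1],[0.26,0.84,-0.4,0,0,0,1],[0.26,0.84,-0.4,0,0,0,1],[0.26,0.84,-0.4,0,0,0,1],[0.26,0.84,-0.4,0,0,0,1],[0.26,0.84,0,0,0,0,1],[0.26,0.84,0,0,0,0,1]]'
python3 -m inch '[[0.26,0.84,0,0,0,0,1],[0.26,0.84,0,0,0,0,1],[0.26,0.84,0,0,0,0,1],[0.26,0.84,0,0,0,0,1],[0.26,0.84,0,0,0,0,1],[0.26,0.84,0,0,0,0,1],[0.26,0.84,0,0,0,0,1],[0.26,0.84,0,0,0,0,1]]'
python3 -m inch '[[0.26,0.84,0,0,0,0,1],[0.26,0.84,0,0,0,0,1],[0.26,0.84,0,0,0,0,1],[0.26,0.84,0,0,0,0,1],[0.26,0.84,0,0,0,0,1],[0.26,0.84,0,0,0,0,1],[0.26,0.8,0,0,0,0,1],[0,0,0,0,0,0,1]]'
cat >> h.py <<'E'
def look(k):
    o=bot.get_obs();e=o['eef_pos'];print(e,o['ft_force'],o['tool_rot'],o['grip_width'])
    ims=[]
    for n in ['wrist','scene','side']:
        c,f=K(n); p,d=bot.camera(n); C=cloud(c,f,d); cv2.imwrite(f'pics/{n}{k}.png',p); np.save(f'{n}{k}c.npy',C)
        q=p.astype(int); m=(q[...,2]>q[...,1]+40)&(q[...,2]>q[...,0]+40)&(abs(C[...,0]-.586)<.03)&(abs(C[...,1]+.142)<.03)&(C[...,2]>.05)&(C[...,2]<.09)
        v,u=np.nonzero(m)
        if len(u):
            R=np.array(c['R']);t=np.array(c['t']); O=-R.T@t; D=R.T@np.array([(u.mean()-c['cx'])/f,(v.mean()-c['cy'])/f,1])
            print(n,len(u),u.mean(),v.mean(),'cloud',C[m].mean(0).round(4),'ray66',(O+D*(.066-O[2])/D[2]).round(4))
E
python3 -c "
from h import *
look(5)"
```

```text
clock: 8.45
eef_pos: [0.4885, 0.1704, 0.2246]
tool_rot: [1.0, -0.001, 0.0, 0.0]
ft_force: [-0.4, -0.3, -0.7]
grip_width: 0.0083
clock: 9.25
eef_pos: [0.5399, 0.0024, 0.2241]
tool_rot: [1.0, -0.001, -0.001, 0.0]
ft_force: [-0.4, -0.1, -1.3]
grip_width: 0.0085
clock: 10.05
eef_pos: [0.5854, -0.1452, 0.2234]
tool_rot: [1.0, -0.002, -0.001, 0.0]
ft_force: [-0.8, 0.5, -0.3]
grip_width: 0.0086
[ 0.58535909 -0.14515953  0.2234433 ] [-0.7986483   0.46779567 -0.29157413] [ 9.99997436e-01 -2.12035439e-03 -6.99662801e-04  3.78573919e-04] 0.008604988039305215
wrist 43 280.4186046511628 181.02325581395348 cloud [ 0.5869 -0.1414  0.0653] ray66 [ 0.5869 -0.1412  0.066 ]
scene 6 245.0 215.5 cloud [ 0.5859 -0.142   0.066 ] ray66 [ 0.5859 -0.142   0.066 ]
side 3 283.0 194.0 cloud [ 0.5874 -0.1458  0.0631] ray66 [ 0.5854 -0.1416  0.066 ]
```

View pics/wrist5.png

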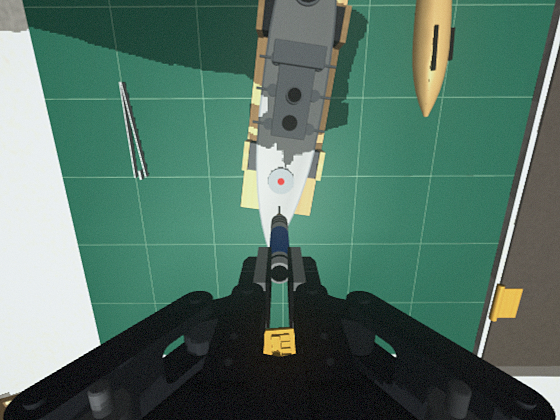

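View pics/side5.png

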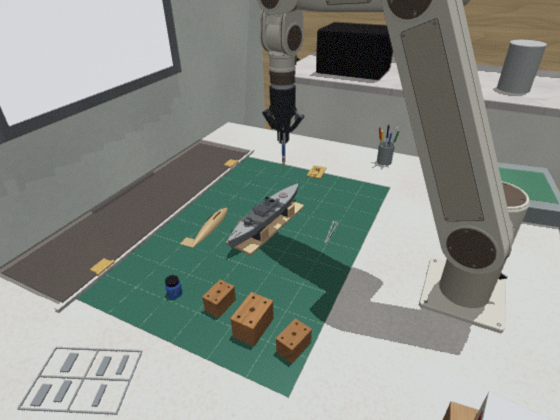

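```bash
python3 -m inch '[[0.04,-0.1,0.3,0,0,0,1],[0,0,0.6,0,0,0,1],[0,0,0.6,0,0,0,1],[0,0,0.6,0,0,0,1],[0,0,0.5,0,0,0,1],[0,0,0.2,0,0,0,1],[0,0,0,0,0,0,1],[0,0,0,0,0,0,1]]'
python3 -c "
from h import *
look(6)
print(bot.get_obs()['eef_pos'])
p=cv2.imread('pics/wrist6.png'); cv2.imwrite('pics/w6z.png',cv2.resize(p[140:300,200:360],None,fx=3.7,fy=3.7,interpolation=2))
e=bot.get_obs()['eef_pos']
for n,b in [('scene',(215,170,275,240)),('side',(250,160,310,230))]:
    ov(n,cv2.imread(f'pics/{n}6.png'),e[:2],e[2]-.0734,b,6,f'pics/{n}6o.png')
cv2.imwrite('pics/o6.png',np.hstack([cv2.imread('pics/scene6o.png'),cv2.imread('pics/side6o.png')]))
"
```

```text
clock: 11.0
eef_pos: [0.587, -0.1394, 0.1548]
tool_rot: [1.0, -0.0, 0.0, 0.0]
ft_force: [-0.5, -1.1, -0.4]
grip_width: 0.0084
[ 0.58702337 -0.13936201  0.15476077] [-0.47115491 -1.10367648 -0.44096191] [ 9.99999897e-01 -9.17769385e-05  4.32475414e-04  9.84310491e-05] 0.008384475110084057
wrist 57 278.8070175438597 203.64912280701753 cloud [ 0.5871 -0.1414  0.0659] ray66 [ 0.5871 -0.1414  0.066 ]
scene 6 245.0 215.5 cloud [ 0.5858 -0.142   0.0659] ray66 [ 0.5859 -0.142   0.066 ]
side 3 283.0 194.0 cloud [ 0.5859 -0.1427  0.0653] ray66 [ 0.5854 -0.1416  0.066 ]
[ 0.58729078 -0.13963317  0.15514853]
scene [array([245.5, 211.4]), array([245. , 204.2]), array([244.7, 200.4]), array([243.9, 189.1])]
side [array([282.2, 190.2]), array([282.1, 183.7]), array([282. , 180.2]), array([281.9, 170.3])]
```

View pics/w6z.png

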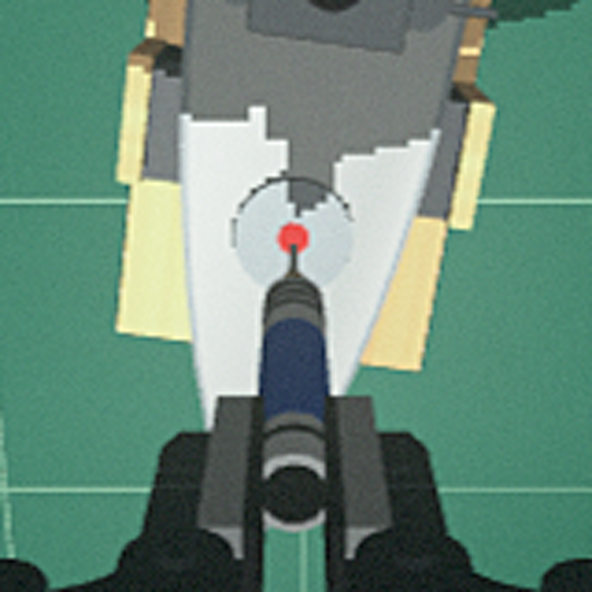

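View pics/o6.png

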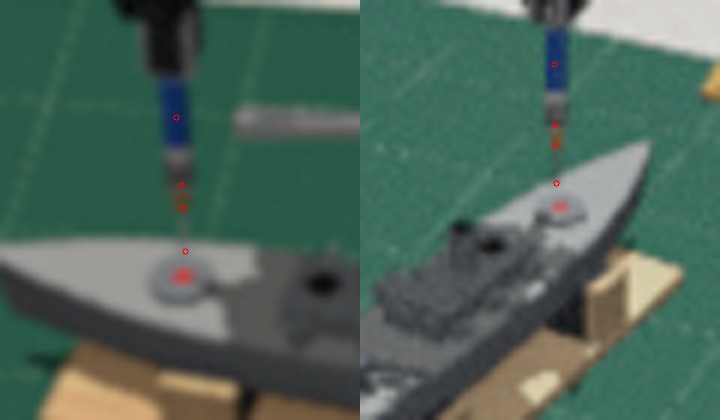

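```bash
python3 -m inch '[[0,0.06,0.15,0,0,0,1],[0,0,0.15,0,0,0,1],[0,0,0.1,0,0,0,1],[0,0,0.06,0,0,0,1],[0,0,0,0,0,0,1],[0,0,0,0,0,0,1],[0,0,0,0,0,0,1],[0,0,0,0,0,0,1]]'
python3 -c "
from h import *
look(7)
"
python3 -m inch '[[0,0,0,0,0,0,1],[0,0,0,0,0,0,1],[0,0,0,0,0,0,1],[0,0,0,0,0,0,1],[0,0,0,0,0,0,1],[0,0,0,0,0,0,1],[0,0,0,0,0,0,1],[0,0,0,0,0,0,1]]'
```

```text
clock: 11.95
eef_pos: [0.5868, -0.141, 0.1429]
tool_rot: [1.0, -0.0, 0.0, 0.0]
ft_force: [0.7, 1.1, -0.5]
grip_width: 0.0085
[ 0.58680474 -0.14102414  0.14287828] [ 0.6879527   1.05561936 -0.52911161] [ 9.99999952e-01 -2.60169687e-04  1.68552781e-04  2.98756687e-05] 0.008511154739010408
wrist 61 279.1475409836066 205.91803278688525 cloud [ 0.5871 -0.1415  0.066 ] ray66 [ 0.5871 -0.1415  0.066 ]
scene 6 245.0 215.5 cloud [ 0.5859 -0.142   0.066 ] ray66 [ 0.5859 -0.142   0.066 ]
side 3 283.0 194.0 cloud [ 0.5855 -0.1418  0.0659] ray66 [ 0.5854 -0.1416  0.066 ]
clock: 12.9
eef_pos: [0.5867, -0.141, 0.1427]
tool_rot: [1.0, -0.0, -0.0, 0.0]
ft_force: [0.2, -0.0, -0.7]
grip_width: 0.0084
```

```bash
python3 -m inch '[[0,0,0.05,0,0,0,1],[0,0,0.05,0,0,0,1],[0,0,0.05,0,0,0,1],[0,0,0.05,0,0,0,1],[0,0,0.04,0,0,0,1],[0,0,0,0,0,0,1],[0,0,0,0,0,0,1],[0,0,0,0,0,0,1]]'
python3 -c "
from h import *
look(8)
print(bot.get_obs()['ft_force'])
"
```

```text
clock: 13.7
eef_pos: [0.5867, -0.141, 0.1369]
tool_rot: [1.0, -0.0, 0.0, 0.0]
ft_force: [0.3, 1.0, 1.2]
grip_width: 0.0083
[ 0.58672178 -0.14103086  0.13686615] [0.31407494 1.00782484 1.2044398 ] [ 9.99999958e-01 -2.71645746e-04  1.00137009e-04  3.36629455e-05] 0.008296508730114293
wrist 57 279.2280701754386 207.10526315789474 cloud [ 0.5871 -0.1415  0.0636] ray66 [ 0.5871 -0.1407  0.066 ]
scene 6 245.0 216.5 cloud [ 0.5873 -0.1419  0.0637] ray66 [ 0.5898 -0.1413  0.066 ]
side 2 283.5 195.0 cloud [ 0.5825 -0.1394  0.0641] ray66 [ 0.5812 -0.1368  0.066 ]
[-0.61101689  0.10665048  1.22232648]
```

```bash
python3 -m inch '[[0,0,0.03,0,0,0,1],[0,0,0.03,0,0,0,1],[0,0,0.03,0,0,0,1],[0,0,0.02,0,0,0,1],[0,0,0,0,0,0,1],[0,0,0,0,0,0,1],[0,0,0,0,0,0,1],[0,0,0,0,0,0,1]]'
python3 -c "
from h import *
look(9)
for i in range(6): bot.camera('side'); o=bot.get_obs(); print(o['ft_force'],o['eef_pos'])
p=cv2.imread('pics/wrist9.png'); cv2.imwrite('pics/w9z.png',cv2.resize(p[140:300,200:360],None,fx=3.7,fy=3.7,interpolation=2))
p=cv2.imread('pics/side9.png'); cv2.imwrite('pics/s9z.png',cv2.resize(p[140:260,200:340],None,fx=4,fy=4,interpolation=2))
"
```

```text
clock: 14.65
eef_pos: [0.5868, -0.141, 0.1341]
tool_rot: [1.0, -0.0, 0.0, 0.0]
ft_force: [-0.6, -0.2, 1.6]
grip_width: 0.0085
[ 0.58677081 -0.14100111  0.13406458] [-0.63949973 -0.18839015  1.61954635] [ 9.99999960e-01 -2.58369783e-04  1.16671780e-04  1.45686105e-05] 0.008538961640788751
wrist 57 279.3157894736842 207.2280701754386 cloud [ 0.5872 -0.1413  0.0615] ray66 [ 0.5872 -0.1399  0.066 ]
scene 8 244.875 217.125 cloud [ 0.5871 -0.1424  0.0612] ray66 [ 0.5923 -0.1412  0.066 ]
side 1 283.0 195.0 cloud [ 0.5849 -0.1405  0.0629] ray66 [ 0.5827 -0.1361  0.066 ]
[ 0.17410495 -0.08086562  2.58639711] [ 0.58676907 -0.14103435  0.13402036]
[-0.37109958 -0.37937292  2.30628744] [ 0.58673911 -0.14099357  0.13398377]
[ 0.35803396 -0.67972582  2.59208101] [ 0.58675528 -0.1410145   0.13399377]
[-0.34752751  0.39494088  2.71089128] [ 0.58672471 -0.14101222  0.13397737]
[ 0.22783429 -0.22300169  3.02049996] [ 0.58670696 -0.14097982  0.13397469]
[0.28193025 0.28437704 3.1351698 ] [ 0.58673067 -0.141011    0.13397388]
```

View pics/w9z.png

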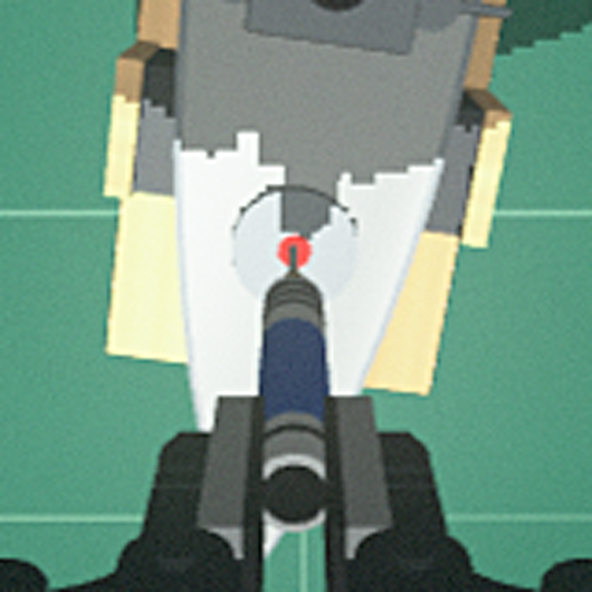

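View pics/s9z.png

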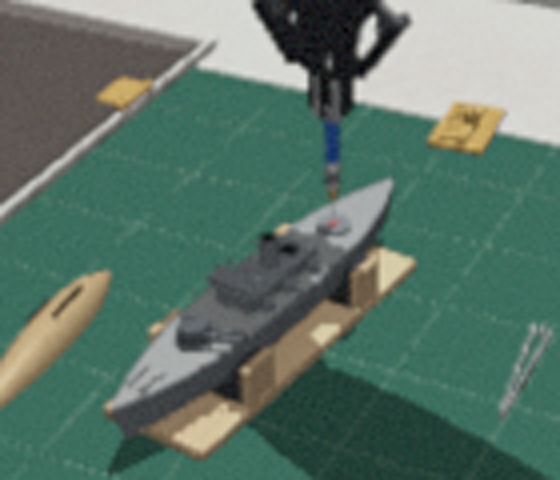

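```bash
python3 -c "
from workcell import bot
print(bot.job_done()); o=bot.get_obs(); print(o['clock'],o['eef_pos'],o['ft_force'],o['grip_width'])"
```

```text
the job is handed in; nothing more can be done
None
the job is handed in; nothing more can be done
```

I drew the pin vise out of the large block, carried it over the ship and stood its bit on the red dot of the bare barbette. I handed the job in with the gripper still holding it there, at about 15 s of the 35 s allowed.

- **Position:** The wrist picture shows the point in the middle of the dot. The tool axis was at (0.5867, -0.1410) m and the dot at about (0.587, -0.1414) m, roughly half a millimetre apart. The scene camera agreed; the side camera saw only 1–3 pixels of red and was up to about 2 mm off.
- **Uprightness:** The gripper was vertical to within about 0.001 rad. The tool lay on its predicted vertical line in all three camera views after the lift, and in the scene and side views above the dot. I did not measure its tilt on its own.
- **Push:** The hull had sunk about 4.7 mm, which means about 2.8 N. The wrist sensor rose from 1.6 to 3.1 N over the last readings, on a zero of about -0.5 N, so the sensor and the sinkage roughly agree on 3 N.
- **Surroundings:** The turret, fuselage and tweezers look unmoved in the last side view. I did not measure their positions again, or check the jar or bending tool separately. The gripper stayed well above the model.

One reading did not fit: the finger opening read 8.5 mm on the 12 mm handle. The grip held steady at that value from the lift to the last reading before hand-in.

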